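# Rebuild the lost toy boat on its display cradle

## Task

Put the handed-in wooden toy boat back together for the lost property shelf: first set the hull squarely down in the middle of the dark wooden cradle, between its uprights; then, one at a time, stand the blue deckhouse lengthwise in the middle of the deck (on the painted outline), the yellow wheelhouse centred on the deckhouse and turned the same way, and last the red funnel upright in the middle of the wheelhouse roof. Leave the whistle, the key ring disc and the protractor where they lie.

Things in the scene. Friction and masses are not known exactly. Their poses are not given: they have to be found in the camera images.
- cradle: Target: fixed wooden cradle, dark base 130 x 86 x 8 mm. Two browner cross saddles 14 mm thick at x = -42 and +42 mm carry the hull's underside at z = 22 mm; uprights at their ends reach z = 42 mm, inner faces at y = -31 and +31 mm. Between the saddles the sides are open, with room for fingers. Origin: centre of its underside; x along the boat (which may point either way), y across, z up.
- hull: Loose pale pine boat hull, 52 mm wide (y), 40 mm high, flat-bottomed, straight-sided from the square stern (x = -70 mm) to x = 35 mm, pointed bow at x = 88 mm; about 0.17 kg, balanced near its origin. The flat deck (z = 40 mm) is painted white with a black outline 66 x 46 mm; low brown trims (5 mm) at stern and bow only. Origin: below the outline's centre, at the underside; x to the bow, z up.
- deckhouse: Loose solid block painted blue, three white portholes along each long side: 56 (x) x 40 (y) x 34 mm high, about 45 g. Origin: centre of its underside; x along its length, z up when standing upright (as at the start).
- wheelhouse: Loose solid block painted yellow, two white portholes along each long side: 44 (x) x 34 (y) x 34 mm high, about 32 g. Origin: centre of its underside; x along its length, z up when standing upright (as at the start).
- funnel: Loose solid upright cylinder painted red with a black band near the top: 26 mm diameter, 45 mm high, about 25 g. Origin: centre of its underside, z up when standing upright (as at the start).
- whistle: Bystander, loose: carved brown pine whistle lying on the worktop, about 57 x 28 x 18 mm. Origin: at its underside, about its middle; x along its length.
- key_disc: Bystander, loose: chrome key ring disc lying flat, 34 mm diameter, 5 mm thick, with a small split ring at one edge (+x). Origin: centre of its underside.
- protractor: Bystander, loose: orange plastic protractor lying flat, a half ring of 53 mm radius and 4 mm thickness. Origin: middle of its straight edge, at the underside; the arc lies on the +y side.
- vise: Small green cast bench vise bolted to the worktop, an obstacle beside the work: about 145 x 90 mm and 94 mm high. Origin: centre of its foot; z up.
Not all that is in view belongs to the job. There is more than one size of the wheelhouse; the job needs the smallest.

How it is judged:
By the outcome, as a careful person would: the job done as asked, in the order asked, and still so for the second after the job is handed in, with the robot touching nothing.
It also fails if it takes over 117 s, if anything falls off the work surface, if the arm or the gripper's body presses on something with over 40 N, if the wrist force passes 120 N, or if a joint passes its speed limit or range.

## Robot

A 6-joint arm with a two-finger parallel gripper is mounted at the origin on the work surface. World frame = base frame: x ahead of the robot, y to its left, z up, the work surface at z = 0. Lengths are in mm, angles in rad, forces in N, time in s.
With the tool pointing down it reaches from about 250 to 725 mm from the base axis. Payload 4 kg.
Tool frame: the origin (TCP) lies at the very end of the fingers, on their centre line; the grasp point (between the pads) lies 19 mm behind it; z points along the fingers, y is the line along which they close (so a half turn about z gives the same grasp; the last joint's range is limited). The gripper opens to 85 mm and grips with 20 to 120 N. Pads are 22 mm wide; open, the fingers measure 114 mm over their backs; the gripper's body (76 mm by 85 mm) begins 54 mm behind the grasp point. The pads swing forward as they close: fully open they stand 13 mm farther back than shut.
Start: joints at [1.255, 0.241, 0.005, 1.335, 0, 1.571], TCP at [155.287, 475.274, 231.306] pointing down, gripper open.
Joint ranges: [-2.72, 2.72], [-1.05, 1.87], [-1.09, 1.28], [-1.99, 2.15], [-1.42, 1.44], [-3.14, 3.14]. Speed limits (rad/s): [2.79, 2.79, 3.14, 3.14, 3.14, 3.14].

## Interface

Orientations are given as a rotation vector (axis times angle).
In Python, from workcell import manip gives the robot as it stands.
- The arm moves only by the shell command python3 -m crank 'ROWS' [FORCE]. ROWS is JSON, a list of rows, each an object with "fingers": the closure, from 0 (fully open) to 1 (shut); "translation": the shift along the world's x, y, z normalised to -1 to 1, where 1 is 30 cm, a list of three; "twist": the turn, a rotation vector about the world's x, y, z normalised to -1 to 1, where 1 is 30 degrees, a list of three. A call has 1 to 20 rows; each row is the pose to reach, as a shift and turn from the pose commanded when the call began; what a row does not reach only later rows make up. A row lasts 1/12 s, in which the tool goes at most 41.7 mm and 7.16 degrees, less where a joint would pass 70% of its speed; a pose out of reach is approached as far as the arm can. A call with a number of a shift or a turn outside -1 to 1 is refused whole. A call with a gripper value outside its range is refused whole. The fingers move at their own pace and stop on an object; FORCE is the grip in N (left out, the last holds). Time passes only in rows, so rows that repeat a pose let the fingers close. It gives the time, the measured TCP pose, the force, the opening and the grip force at its end, in the units of the state.
- manip.get_state(): the state, without advancing time (a new reading comes with each control period).
- manip.get_image(name): name is "scene" or "top"; returns (picture, depth): 420x560x3 uint8, red, green, blue; 420x560 float32, mm along the optical axis (not along the pixel's ray), 0 where there is no reading.
- manip.camera_model(name): a dict with "camera_matrix" (3x3 intrinsics, pixels), "R" (3x3) and "t" (3): a world point X has camera coordinates R X + t. Camera axes: x right, y down, z forward; pixel columns grow to the right and rows downward; lengths in mm; the calibration is good to about 2 mm. A picture is of the moment at which its call begins. camera_model takes no time and is no camera call.
- manip.sign_off(): hands the job in; it is judged then, once.
The state is a dict: "t": time; "joint_positions": joint angles; "joint_vel": joint speeds; "tau": joint torques, N m; "tcp_pos": TCP position; "ee_rot": TCP orientation; "ft_force": force on the tool from outside, world axes, zero at the start; "moment": the same for the moment, N m; "grip_width": opening from 0.0 (shut) to 1.0 (fully open); "gripper_force": force on a finger pad.
Only numpy, scipy, OpenCV 4.12 (cv2) and the standard library are available. Lean on these libraries where they do the work, as an engineer would, in place of code of your own. Each camera call takes 0.05 s, during which the arm holds its last target. There are 200 camera calls.

## Working session

There is one attempt and no reset: what is moved stays moved. The work goes in short steps, Python scripts to look and compute and a shell command to move; the robot and the scene stay as the last step left them, time stands still between calls to the robot, and variables do not carry over. Pictures are saved under pics/ and viewed, at most 14 in all, crops included, and the job is handed in when it is done.

```bash
mkdir -p pics; ls; python3 - <<'E'
from workcell import manip
import cv2,numpy as np
print(manip.get_state())
for n in("scene","top"):
    p,d=manip.get_image(n); cv2.imwrite(f"pics/{n}0.png",p[:,:,::-1]); np.savez(f"pics/{n}0.npz",p=p,d=d)
    m=manip.camera_model(n); R=np.array(m["R"]);print(n,m, -R.T@np.array(m["t"]))
E
```

```text
pics
{'t': 0.0, 'joint_positions': array([ 1.25500272e+00,  2.41399840e-01,  3.71513721e-03,  1.33519218e+00,
       -3.65669880e-06,  1.57080417e+00]), 'joint_vel': array([ 0.00027189, -0.00016502, -0.00146705,  0.00058155, -0.00042932,
        0.00020941]), 'tau': array([ 9.00663981e-04, -3.72312355e+01,  2.52411872e+01,  1.70302845e-02,
       -1.27521721e-04, -4.99767779e-06]), 'tcp_pos': array([155.08974535, 474.67250238, 230.41604666]), 'ee_rot': array([-0.49394984, -3.10218872,  0.00322804]), 'ft_force': array([-3.51760447e-04,  1.29716664e+00, -4.95528201e-01]), 'moment': array([-0.01730256,  0.04296217,  0.03144607]), 'gripper_force': 0.0, 'grip_width': 0.9986997655735425}
scene {'camera_matrix': array([[412.78567243,   0.        , 277.0662628 ],
       [  0.        , 412.78567243, 213.35396579],
       [  0.        ,   0.        ,   1.        ]]), 'R': array([[-0.36828498,  0.92959289, -0.01494088],
       [ 0.54666427,  0.20352203, -0.81224193],
       [-0.75201353, -0.30730415, -0.58312932]]), 't': array([ 226.79305216, -300.33907222, 1442.12305091])} [1332.20516278  293.47079919  600.38473919]
top {'camera_matrix': array([[503.81924534,   0.        , 276.02020446],
       [  0.        , 503.81924534, 209.14646132],
       [  0.        ,   0.        ,   1.        ]]), 'R': array([[ 0.01228876, -0.99973246,  0.01959604],
       [-0.98407172, -0.01556743, -0.17708896],
       [ 0.17734665, -0.01710771, -0.98399974]]), 't': array([ -16.5882465 ,  614.60708247, 1380.6205455 ])} [ 360.17287681   16.60329225 1467.69545748]
```

View pics/scene0.png

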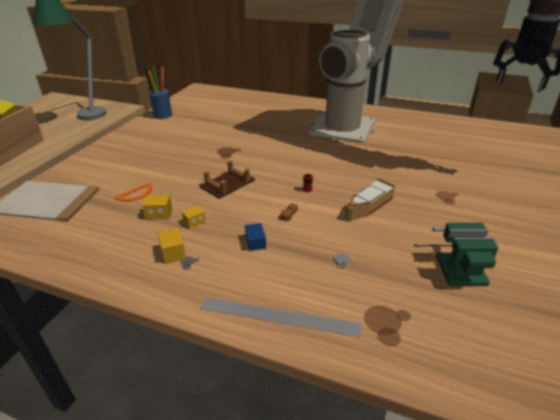

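View pics/top0.png

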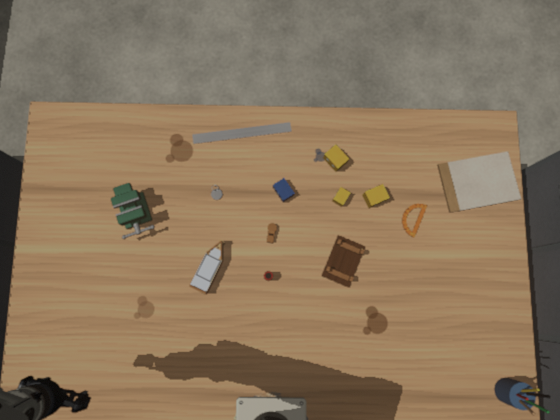

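The scene view shows the blue block at (256,237), small yellow at (193,217), funnel (308,183), hull (370,198) and cradle (227,180). In the top view the hull is at (208,270) with its bow pointing up-right. The cradle is at (344,260), blue at (284,190), the small yellow at (342,197) beside larger ones at (377,196) and (337,157), and the funnel at (268,275).

```bash
cat > h.py <<'E'
from workcell import manip
import cv2,numpy as np
def ray(n,uv,z):
    "pixels -> world points on plane height z"
    m=manip.camera_model(n);R=np.array(m["R"]);t=np.array(m["t"]);K=np.array(m["camera_matrix"])
    uv=np.atleast_2d(uv).astype(float);c=-R.T@t
    d=np.c_[uv,np.ones(len(uv))]@np.linalg.inv(K).T@R
    return c+d*((z-c[2])/d[:,2])[:,None]
def cloud(n,d):
    m=manip.camera_model(n);R=np.array(m["R"]);t=np.array(m["t"]);K=np.array(m["camera_matrix"])
    v,u=np.indices(d.shape);X=np.stack([u,v,np.ones_like(u)],-1)@np.linalg.inv(K).T*d[...,None]
    return (X-t)@R
def rect(P):
    c,s,a=cv2.minAreaRect(P[:,:2].astype(np.float32))
    if s[0]<s[1]: s=s[::-1];a+=90
    a=(a+90)%180-90
    return np.round(c,1),np.round(s,1),round(a,1)
def look(n,name=None):
    p,d=manip.get_image(n)
    if name: cv2.imwrite(f"pics/{name}.png",p[:,:,::-1])
    return p,d
E
python3 - <<'E'
from h import *
f=np.load("pics/top0.npz");p,d=f["p"],f["d"];C=cloud("top",d)
hsv=cv2.cvtColor(p,cv2.COLOR_RGB2HSV)
v,u=np.indices(d.shape)
for nm,(a,b),r,h in [("hull",(208,270),36,40),("blue",(284,190),16,34),("ys",(342,197),13,34),("yR",(377,196),17,34),("yT",(337,157),17,34),("fun",(268,275),10,45),("cradle",(344,260),30,42)]:
    w=(abs(u-a)<r)&(abs(v-b)<r)
    z=C[...,2]; q=w&(z>15 if nm!="cradle" else z>5)
    zz=z[q]; top=np.percentile(zz,90)
    t=q&(z>top-8)
    print(nm,q.sum(),"ztop",np.round(np.percentile(zz,[50,90,99]),1),"all",rect(C[q]),"top",rect(C[t]),"mean",C[t].mean(0).round(1))
# top-face by colour, ray to plane
for nm,(a,b),r,h in [("blue",(284,190),16,34),("ys",(342,197),13,34),("fun",(268,275),12,45)]:
    w=(abs(u-a)<r)&(abs(v-b)<r)&(hsv[...,1]>170)&(C[...,2]>h-8)
    print(nm,w.sum(),rect(ray("top",np.c_[u[w],v[w]],h)))
S=np.concatenate([p[150:310,150:410]]);cv2.imwrite("pics/c1.png",cv2.resize(S[:,:,::-1],None,fx=3,fy=3,interpolation=cv2.INTER_CUBIC))
E
```

```text
hull 936 ztop [  39.1   43.9 1467.7] all (array([400.8, 140.1]), array([214.3, 147.5]), 37.3) top (array([400.8, 140.1]), array([214.3, 147.5]), 37.3) mean [442.8 177.   73.3]
blue 286 ztop [  32.8   36.9 1467.7] all (array([535.4, -22.9]), array([353.7,  62.8]), -2.6) top (array([535.4, -22.7]), array([353.7,  62.3]), -2.6) mean [670.8 -28.8  69.7]
ys 191 ztop [ 32.8  37.3 182.5] all (array([ 515.4, -105.2]), array([393.1,  34.7]), -33.1) top (array([ 515.5, -105.1]), array([393.1,  34.4]), -33.1) mean [ 657.2 -197.5   51.9]
yR 376 ztop [  44.5   49.  1467.7] all (array([ 534.6, -146.8]), array([474.5,  57.9]), -50.1) top (array([ 533.4, -145.6]), array([471.1,  57.3]), -50.0) mean [ 657.5 -294.4   73.6]
yT 367 ztop [44.2 48.6 52.7] all (array([589.3, -76.7]), array([490.1,  68. ]), -30.1) top (array([589.3, -76.7]), array([490.1,  68. ]), -30.1) mean [ 774.8 -183.6   50.4]
fun 71 ztop [ 44.4  47.8 476. ] all (array([400.9,  18. ]), array([77.7, 24.9]), -15.8) top (array([400.9,  18.1]), array([77.8, 24.2]), -15.1) mean [425.7  11.   67.1]
cradle 1145 ztop [ 9.3 24.5 48.3] all (array([ 470. , -134.3]), array([326.2, 181.4]), -83.0) top (array([ 415.1, -136.2]), array([304.6, 113. ]), -49.9) mean [ 470.4 -198.8   75.3]
blue 0 (array([0., 0.]), array([0., 0.]), 0.0)
ys 3 (array([ 640.8, -189.5]), array([16.9,  0.5]), 59.2)
fun 0 (array([0., 0.]), array([0., 0.]), 0.0)
```

View pics/c1.png

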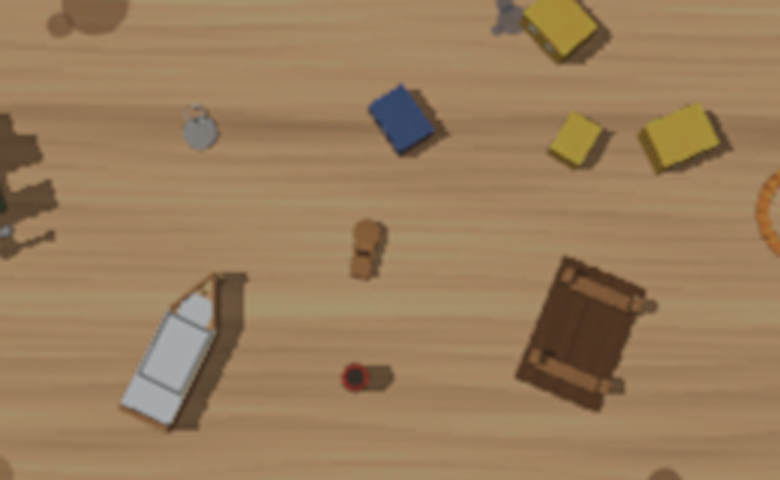

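The crop shows the hull with its outline centred near (176,352), the small yellow at (577,139), and the cradle at (582,333) with its long axis up-right.

```bash
cat >> h.py <<'E'
def blob(p,d,n,uv,r,h,col=None,er=True):
    "top face of an item: depth within 5mm of h near pixel uv -> rect on plane h (edge half-pixel ~ +2 mm)"
    C=cloud(n,d);hsv=cv2.cvtColor(p,cv2.COLOR_RGB2HSV).astype(int);v,u=np.indices(d.shape)
    m=(abs(u-uv[0])<r)&(abs(v-uv[1])<r)
    if h is not None: m&=abs(C[...,2]-h)<6
    if col is not None: m&=col(hsv)
    k,l,s,_=cv2.connectedComponentsWithStats(m.astype(np.uint8))
    m=l==1+np.argmax(s[1:,4])
    return m,np.c_[u[m],v[m]]
yel=lambda q:(abs(q[...,0]-26)<6)&(q[...,1]>120)
blu=lambda q:(abs(q[...,0]-112)<12)&(q[...,1]>110)
whi=lambda q:(q[...,1]<50)&(q[...,2]>100)
E
python3 - <<'E'
from h import *
f=np.load("pics/top0.npz");p,d=f["p"],f["d"];hsv=cv2.cvtColor(p,cv2.COLOR_RGB2HSV)
for q in [(284,190),(342,197),(377,196),(268,275),(208,270),(344,260),(369,248),(320,200)]: print(q,hsv[q[1],q[0]],end=' ')
print()
C=cloud("top",d)
for nm,uv,r,h,c in [("blue",(284,190),16,34,blu),("ys",(342,197),13,34,yel),("yR",(377,196),18,46,yel),("yT",(337,157),18,46,yel),("fun",(268,275),10,45,None),("deck",(208,270),36,40,whi),("hull",(208,270),36,40,None),("cradle",(344,260),34,8,None)]:
    m,q=blob(p,d,"top",uv,r,h,c); P=ray("top",q,h)
    print(nm,len(q),rect(P),"mean",P.mean(0).round(1),"z",np.median(C[m][:,2]).round(1))
    if nm in("hull","deck"):
        hu=cv2.approxPolyDP(cv2.convexHull(P[:,:2].astype(np.float32)),5,True)[:,0];print(hu.round(0).tolist())
# outline: dark pixels inside deck
m,q=blob(p,d,"top",(208,270),36,40,None)
k=cv2.erode(m.astype(np.uint8),np.ones((3,3)))
# uprights z 42
z=C[...,2];v,u=np.indices(d.shape)
t=((abs(z-42)<6)&(abs(u-344)<34)&(abs(v-260)<34)).astype(np.uint8)
n,l,s,c=cv2.connectedComponentsWithStats(t)
for i in range(1,n):
    if s[i,4]>3: print("upr",s[i,4],ray("top",c[i],42).round(1))
E
```

```text
(284, 190) [110 118 104] (342, 197) [ 22 166 164] (377, 196) [ 22 166 164] (268, 275) [15 76 54] (208, 270) [ 98   6 170] (344, 260) [ 12 142  79] (369, 248) [ 16 105 163] (320, 200) [ 15 106 154] 
blue 200 (array([678.4, -28.5]), array([51.1, 35.2]), 33.7) mean [678.9 -28.8  34. ] z 33.4
ys 161 (array([ 661.2, -199.6]), array([44.7, 32.4]), -30.6) mean [ 661.  -199.6   34. ] z 33.3
yR 299 (array([ 663.4, -300.3]), array([59.6, 45.7]), -64.9) mean [ 663.7 -300.7   46. ] z 45.4
yT 286 (array([ 775.8, -184.1]), array([59.9, 46.1]), 41.6) mean [ 776.1 -183.3   46. ] z 45.3
fun 65 (array([425.9,  10.6]), array([25.2, 22.2]), -89.2) mean [426.5  11.4  45. ] z 44.5
deck 654 (array([446.1, 181.5]), array([120.9,  49.9]), -23.9) mean [441.4 184.3  40. ] z 39.1
[[503.0, 161.0], [486.0, 191.0], [404.0, 227.0], [385.0, 193.0], [391.0, 179.0], [466.0, 145.0], [495.0, 149.0]]
hull 829 (array([455.1, 176.4]), array([155.7,  52.1]), -25.0) mean [444.8 180.6  40. ] z 39.2
[[526.0, 153.0], [486.0, 191.0], [398.0, 230.0], [374.0, 187.0], [466.0, 142.0], [520.0, 138.0]]
cradle 981 (array([ 474.5, -204.6]), array([136. , 108.8]), -22.7) mean [ 472.3 -205.2    8. ] z 7.1
upr 15 [[ 526.2 -189.6   42. ]]
upr 17 [[ 498.9 -254.6   42. ]]
upr 16 [[ 448.9 -157.1   42. ]]
upr 17 [[ 421.8 -222.7   42. ]]
```

```bash
python3 -m crank '[{"fingers":0,"translation":[0.973,-0.983,-0.3],"twist":[0,0,-0.22]},{"fingers":0,"translation":[0.973,-0.983,-0.3],"twist":[0,0,-0.22]},{"fingers":0,"translation":[0.973,-0.983,-0.3],"twist":[0,0,-0.22]},{"fingers":0,"translation":[0.973,-0.983,-0.3],"twist":[0,0,-0.22]},{"fingers":0,"translation":[0.973,-0.983,-0.3],"twist":[0,0,-0.22]},{"fingers":0,"translation":[0.973,-0.983,-0.3],"twist":[0,0,-0.22]},{"fingers":0,"translation":[0.973,-0.983,-0.3],"twist":[0,0,-0.22]},{"fingers":0,"translation":[0.973,-0.983,-0.3],"twist":[0,0,-0.22]},{"fingers":0,"translation":[0.973,-0.983,-0.3],"twist":[0,0,-0.22]},{"fingers":0,"translation":[0.973,-0.983,-0.3],"twist":[0,0,-0.22]},{"fingers":0,"translation":[0.973,-0.983,-0.3],"twist":[0,0,-0.22]},{"fingers":0,"translation":[0.973,-0.983,-0.3],"twist":[0,0,-0.22]},{"fingers":0,"translation":[0.973,-0.983,-0.3],"twist":[0,0,-0.22]},{"fingers":0,"translation":[0.973,-0.983,-0.3],"twist":[0,0,-0.22]},{"fingers":0,"translation":[0.973,-0.983,-0.3],"twist":[0,0,-0.22]},{"fingers":0,"translation":[0.973,-0.983,-0.3],"twist":[0,0,-0.22]}]'
cat >> h.py <<'E'
def pose():
    s=manip.get_state();R=cv2.Rodrigues(np.array(s["ee_rot"]))[0]
    print("t",round(s["t"],2),"tcp",s["tcp_pos"].round(1),"yaw_y",round(np.degrees(np.arctan2(R[1,1],R[0,1])),1),"tilt",(R[:2,2]*57.3).round(2),"F",s["ft_force"].round(1),"w",round(s["grip_width"]*85,1),"gf",round(s["gripper_force"],1))
E
python3 - <<'E'
from h import *
pose();p,d=look("scene","s1");q=p[100:340,150:510]
cv2.imwrite("pics/s1c.png",cv2.resize(q[:,:,::-1],None,fx=2.2,fy=2.2,interpolation=cv2.INTER_CUBIC))
E
```

```text
t: 1.43
tcp_pos: [446.4, 181.7, 141.7]
ee_rot: [0.668, 3.07, 0.001]
ft_force: [-0.1, -0.4, -0.2]
grip_width: 1.0
gripper_force: 0.0
t 1.43 tcp [446.4 181.7 141.7] yaw_y 65.5 tilt [0.02 0.02] F [-0.1 -0.4 -0.2] w 85.0 gf 0.0
```

View pics/s1c.png

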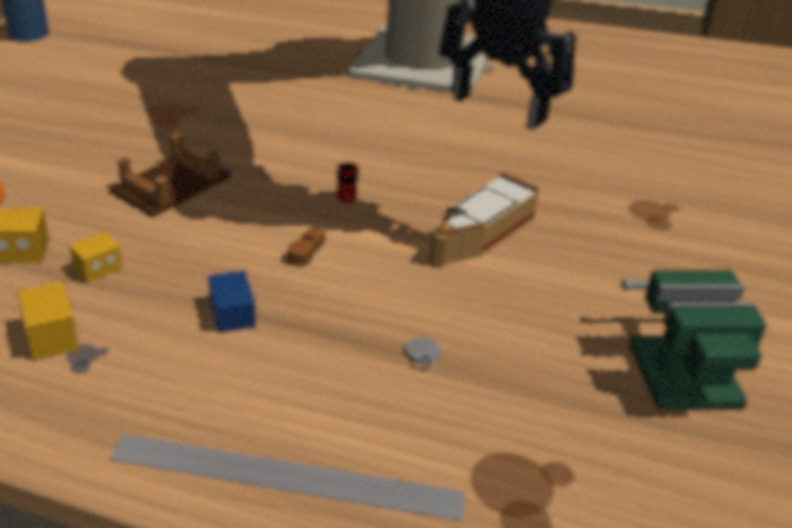

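The gripper hangs over the hull, with its fingers at (460,90) and (540,115) in the crop, astride the hull below. I'll descend, close and lift slightly.

```bash
python3 -m crank '[{"fingers":0,"translation":[0,0,-0.12],"twist":[0,0,0]},{"fingers":0,"translation":[0,0,-0.24],"twist":[0,0,0]},{"fingers":0,"translation":[0,0,-0.33],"twist":[0,0,0]},{"fingers":0,"translation":[0,0,-0.39],"twist":[0,0,0]},{"fingers":0,"translation":[0,0,-0.43],"twist":[0,0,0]},{"fingers":0,"translation":[0,0,-0.43],"twist":[0,0,0]},{"fingers":0,"translation":[0,0,-0.43],"twist":[0,0,0]},{"fingers":1,"translation":[0,0,-0.43],"twist":[0,0,0]},{"fingers":1,"translation":[0,0,-0.43],"twist":[0,0,0]},{"fingers":1,"translation":[0,0,-0.43],"twist":[0,0,0]},{"fingers":1,"translation":[0,0,-0.43],"twist":[0,0,0]},{"fingers":1,"translation":[0,0,-0.43],"twist":[0,0,0]},{"fingers":1,"translation":[0,0,-0.43],"twist":[0,0,0]},{"fingers":1,"translation":[0,0,-0.43],"twist":[0,0,0]},{"fingers":1,"translation":[0,0,-0.43],"twist":[0,0,0]}]' 40
python3 -c "from h import *;pose()"
```

```text
t: 2.73
tcp_pos: [448.5, 181.1, 13.8]
ee_rot: [0.671, 3.067, 0.004]
ft_force: [-1.4, 0.8, 6.2]
grip_width: 0.604
gripper_force: 43.1
t 2.73 tcp [448.5 181.1  13.8] yaw_y 65.3 tilt [0.17 0.1 ] F [-1.4  0.8  6.2] w 51.3 gf 43.1
```

```bash
python3 -m crank '[{"fingers":1,"translation":[0,0,0.06],"twist":[0,0,0]},{"fingers":1,"translation":[0,0,0.14],"twist":[0,0,0]},{"fingers":1,"translation":[0,0,0.22],"twist":[0,0,0]},{"fingers":1,"translation":[0,0,0.3],"twist":[0,0,0]},{"fingers":1,"translation":[0.01,-0.1,0.33],"twist":[0,0,0.03]},{"fingers":1,"translation":[0.02,-0.2,0.33],"twist":[0,0,0.07]},{"fingers":1,"translation":[0.03,-0.3,0.33],"twist":[0,0,0.07]},{"fingers":1,"translation":[0.04,-0.4,0.33],"twist":[0,0,0.07]},{"fingers":1,"translation":[0.05,-0.5,0.33],"twist":[0,0,0.07]},{"fingers":1,"translation":[0.06,-0.6,0.33],"twist":[0,0,0.07]},{"fingers":1,"translation":[0.07,-0.7,0.33],"twist":[0,0,0.07]},{"fingers":1,"translation":[0.08,-0.8,0.33],"twist":[0,0,0.07]},{"fingers":1,"translation":[0.09,-0.9,0.33],"twist":[0,0,0.07]},{"fingers":1,"translation":[0.09,-1,0.33],"twist":[0,0,0.07]},{"fingers":1,"translation":[0.09,-1,0.33],"twist":[0,0,0.07]}]' && python3 -m crank '[{"fingers":1,"translation":[0,-0.1,0],"twist":[0,0,0]},{"fingers":1,"translation":[0,-0.2,0],"twist":[0,0,0]},{"fingers":1,"translation":[0,-0.27,0],"twist":[0,0,0]},{"fingers":1,"translation":[0,-0.29,0],"twist":[0,0,0]},{"fingers":1,"translation":[0,-0.29,0],"twist":[0,0,0]},{"fingers":1,"translation":[0,-0.29,0],"twist":[0,0,0]}]'
python3 - <<'E'
from h import *
pose();p,d=look("top","t2");q=p[190:330,250:430];np.savez("pics/t2.npz",p=p,d=d)
cv2.imwrite("pics/t2c.png",cv2.resize(q[:,:,::-1],None,fx=4,fy=4,interpolation=cv2.INTER_CUBIC))
E
```

```text
t: 3.98
tcp_pos: [474.1, -124.5, 111.2]
ee_rot: [0.625, 3.078, -0.005]
ft_force: [1.1, -0.2, -1.5]
grip_width: 0.601
gripper_force: 43.1
t: 4.48
tcp_pos: [473.6, -206.0, 110.9]
ee_rot: [-0.616, -3.079, -0.002]
ft_force: [-0.2, 0.1, -1.5]
grip_width: 0.602
gripper_force: 43.2
t 4.48 tcp [ 473.6 -206.   110.9] yaw_y 67.4 tilt [-0.06  0.07] F [-0.2  0.1 -1.5] w 51.2 gf 43.2
```

View pics/t2c.png

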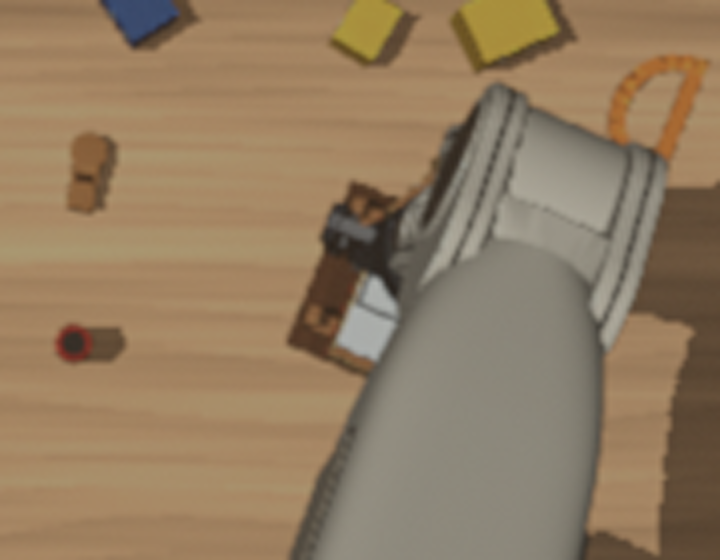

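The gripper holds the hull over the cradle. The port stern corner of the deck shows at crop (335,345), and the outline's stern corner at about (360,303).

```bash
python3 - <<'E'
from h import *
f=np.load("pics/t2.npz");p,d=f["p"],f["d"];C=cloud("top",d)
s=manip.get_state();o=s["tcp_pos"];a=np.radians(67.4-90)
def loc(P): D=P[:,:2]-o[:2];return np.c_[D@[np.cos(a),np.sin(a)],D@[-np.sin(a),np.cos(a)]]
v,u=np.indices(d.shape)
w=(abs(C[...,2]-139)<8)&(u>325)&(u<352)&(v>255)&(v<287)
L=loc(ray("top",np.c_[u[w],v[w]],139));print(w.sum(),np.median(C[w][:,2]),"minx",np.percentile(L[:,0],[0,2,5]),"maxy",np.percentile(L[:,1],[95,98,100]))
g=cv2.cvtColor(p,cv2.COLOR_RGB2GRAY)
# profile along hull x at y=18 (deck z 137): find stern edge and outline line (x=-33)
m=manip.camera_model("top");R,t,K=[np.array(m[k]) for k in("R","t","camera_matrix")]
for y in (14,18,20):
  r=[]
  for x in range(-82,-20,2):
    X=np.array([o[0]+x*np.cos(a)-y*np.sin(a),o[1]+x*np.sin(a)+y*np.cos(a),137.]);c=K@(R@X+t);c/=c[2]
    r.append((x,int(cv2.getRectSubPix(g,(1,1),(c[0],c[1]))[0,0])))
  print(y,r)
E
```

```text
241 136.96781821283923 minx [-71.43482702 -70.33983954 -68.63616245] maxy [22.28185211 23.20367844 28.74228415]
14 [(-82, 134), (-80, 133), (-78, 124), (-76, 104), (-74, 79), (-72, 76), (-70, 85), (-68, 95), (-66, 99), (-64, 112), (-62, 138), (-60, 162), (-58, 170), (-56, 172), (-54, 172), (-52, 171), (-50, 171), (-48, 172), (-46, 172), (-44, 172), (-42, 172), (-40, 172), (-38, 172), (-36, 166), (-34, 147), (-32, 132), (-30, 143), (-28, 165), (-26, 171), (-24, 172), (-22, 172)]
18 [(-82, 134), (-80, 133), (-78, 129), (-76, 110), (-74, 86), (-72, 73), (-70, 82), (-68, 91), (-66, 97), (-64, 104), (-62, 136), (-60, 160), (-58, 172), (-56, 173), (-54, 173), (-52, 173), (-50, 173), (-48, 172), (-46, 171), (-44, 172), (-42, 172), (-40, 172), (-38, 173), (-36, 170), (-34, 145), (-32, 123), (-30, 125), (-28, 139), (-26, 147), (-24, 147), (-22, 147)]
20 [(-82, 133), (-80, 134), (-78, 129), (-76, 115), (-74, 89), (-72, 79), (-70, 84), (-68, 95), (-66, 97), (-64, 109), (-62, 134), (-60, 159), (-58, 169), (-56, 171), (-54, 172), (-52, 171), (-50, 170), (-48, 171), (-46, 171), (-44, 170), (-42, 170), (-40, 172), (-38, 171), (-36, 165), (-34, 142), (-32, 121), (-30, 117), (-28, 124), (-26, 126), (-24, 130), (-22, 133)]
```

```bash
python3 -m crank '[{"fingers":1,"translation":[0,0,-0.06],"twist":[0,0,0]},{"fingers":1,"translation":[0,0,-0.12],"twist":[0,0,0]},{"fingers":1,"translation":[0,0,-0.17],"twist":[0,0,0]},{"fingers":1,"translation":[0,0,-0.21],"twist":[0,0,0]},{"fingers":1,"translation":[0,0,-0.23],"twist":[0,0,0]},{"fingers":1,"translation":[0,0,-0.24],"twist":[0,0,0]},{"fingers":1,"translation":[0,0,-0.245],"twist":[0,0,0]},{"fingers":1,"translation":[0,0,-0.25],"twist":[0,0,0]},{"fingers":1,"translation":[0,0,-0.25],"twist":[0,0,0]},{"fingers":1,"translation":[0,0,-0.25],"twist":[0,0,0]}]'
```

```text
t: 5.37
tcp_pos: [474.7, -206.7, 37.0]
ee_rot: [0.615, 3.08, -0.0]
ft_force: [-0.4, 0.3, -2.4]
grip_width: 0.6
gripper_force: 43.2
```

```bash
python3 -m crank '[{"fingers":1,"translation":[0,0,-0.005],"twist":[0,0,0]},{"fingers":1,"translation":[0,0,-0.005],"twist":[0,0,0]},{"fingers":1,"translation":[0,0,-0.006],"twist":[0,0,0]},{"fingers":0.3,"translation":[0,0,-0.006],"twist":[0,0,0]},{"fingers":0.2,"translation":[0,0,-0.006],"twist":[0,0,0]},{"fingers":0,"translation":[0,0,-0.006],"twist":[0,0,0]},{"fingers":0,"translation":[0,0,-0.006],"twist":[0,0,0]},{"fingers":0,"translation":[0,0,-0.006],"twist":[0,0,0]},{"fingers":0,"translation":[0,0,0.08],"twist":[0,0,0]},{"fingers":0,"translation":[0,0,0.18],"twist":[0,0,0]},{"fingers":0,"translation":[0.12,0.03,0.27],"twist":[0,0,0.23]},{"fingers":0,"translation":[0.24,0.13,0.27],"twist":[0,0,0.46]},{"fingers":0,"translation":[0.36,0.23,0.27],"twist":[0,0,0.7]},{"fingers":0,"translation":[0.46,0.33,0.27],"twist":[0,0,0.93]},{"fingers":0,"translation":[0.55,0.43,0.27],"twist":[0,0,1]},{"fingers":0,"translation":[0.62,0.52,0.27],"twist":[0,0,1]},{"fingers":0,"translation":[0.68,0.59,0.27],"twist":[0,0,1]},{"fingers":0,"translation":[0.68,0.59,0.27],"twist":[0,0,1]},{"fingers":0,"translation":[0.68,0.59,0.27],"twist":[0,0,1]}]'
python3 - <<'E'
from h import *
pose();p,d=look("top","t3");np.savez("pics/t3.npz",p=p,d=d);q=p[150:310,190:410]
cv2.imwrite("pics/t3c.png",cv2.resize(q[:,:,::-1],None,fx=3.6,fy=3.6,interpolation=cv2.INTER_CUBIC))
for h,c in((62,whi),(62,None)):
    m,q=blob(p,d,"top",(344,258),36,h,c);P=ray("top",q,h);print(len(q),rect(P),P.mean(0))
    print(cv2.approxPolyDP(cv2.convexHull(P[:,:2].astype(np.float32)),5,True)[:,0].round(0).tolist())
E
```

```text
t: 6.95
tcp_pos: [678.7, -27.5, 116.0]
ee_rot: [0.208, -3.134, 0.0]
ft_force: [0.0, -0.2, -0.7]
grip_width: 1.002
gripper_force: 0.0
t 6.95 tcp [678.7 -27.5 116. ] yaw_y 97.6 tilt [-0.07 -0.01] F [ 0.  -0.2 -0.7] w 85.2 gf 0.0
671 (array([ 472. , -207.5]), array([120.9,  50.7]), -22.6) [ 466.55572779 -205.48791156   62.        ]
[[529.0, -228.0], [511.0, -197.0], [430.0, -163.0], [409.0, -204.0], [492.0, -242.0], [523.0, -239.0]]
824 (array([ 480.4, -211.6]), array([155.7,  51.7]), -22.6) [ 469.73543334 -207.62834852   62.        ]
[[552.0, -234.0], [511.0, -197.0], [416.0, -163.0], [403.0, -207.0], [492.0, -245.0], [546.0, -248.0]]
```

View pics/t3c.png

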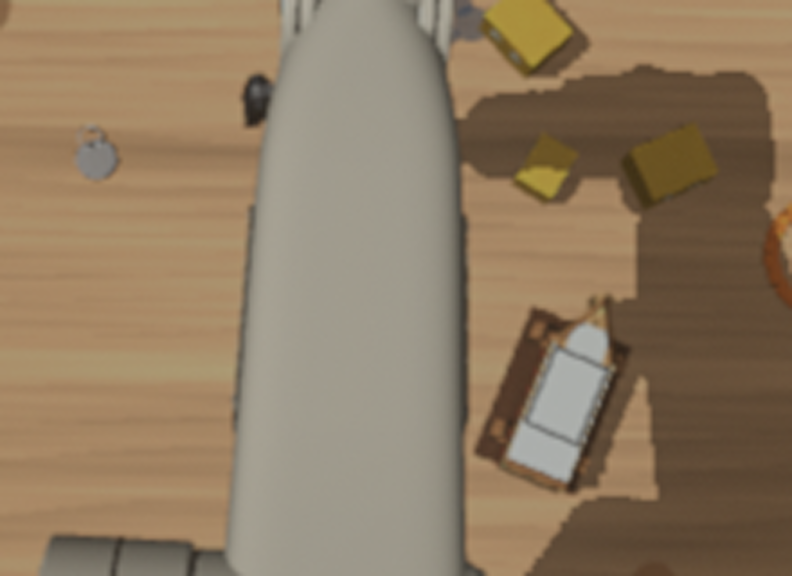

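The hull sits between the uprights with its outline at crop (570,395). It is about 2.5 mm off centre sideways, because the camera and robot frames differ by about (2,1) mm. I'll regrip and shift it.

```bash
python3 -m crank '[{"fingers":0,"translation":[-0.1,-0.09,0],"twist":[0,0,-0.2]},{"fingers":0,"translation":[-0.2,-0.18,0],"twist":[0,0,-0.4]},{"fingers":0,"translation":[-0.3,-0.27,0],"twist":[0,0,-0.6]},{"fingers":0,"translation":[-0.4,-0.36,0],"twist":[0,0,-0.8]},{"fingers":0,"translation":[-0.5,-0.45,0],"twist":[0,0,-1]},{"fingers":0,"translation":[-0.6,-0.54,0],"twist":[0,0,-1]},{"fingers":0,"translation":[-0.68,-0.59,0],"twist":[0,0,-1]},{"fingers":0,"translation":[-0.68,-0.59,0],"twist":[0,0,-1]},{"fingers":0,"translation":[-0.68,-0.59,-0.1],"twist":[0,0,-1]},{"fingers":0,"translation":[-0.68,-0.59,-0.2],"twist":[0,0,-1]},{"fingers":0,"translation":[-0.68,-0.59,-0.275],"twist":[0,0,-1]},{"fingers":0,"translation":[-0.68,-0.59,-0.275],"twist":[0,0,-1]},{"fingers":1,"translation":[-0.68,-0.59,-0.275],"twist":[0,0,-1]},{"fingers":1,"translation":[-0.68,-0.59,-0.275],"twist":[0,0,-1]},{"fingers":1,"translation":[-0.68,-0.59,-0.275],"twist":[0,0,-1]},{"fingers":1,"translation":[-0.68,-0.59,-0.275],"twist":[0,0,-1]},{"fingers":1,"translation":[-0.68,-0.59,-0.275],"twist":[0,0,-1]},{"fingers":1,"translation":[-0.68,-0.59,-0.275],"twist":[0,0,-1]}]' && python3 -m crank '[{"fingers":1,"translation":[0,0,0.01],"twist":[0,0,0]},{"fingers":1,"translation":[0,0,0.01],"twist":[0,0,0]},{"fingers":1,"translation":[0.006,0.0065,0.01],"twist":[0,0,0]},{"fingers":1,"translation":[0.006,0.0065,0.01],"twist":[0,0,0]},{"fingers":1,"translation":[0.006,0.0065,0.005],"twist":[0,0,0]},{"fingers":1,"translation":[0.006,0.0065,0.001],"twist":[0,0,0]},{"fingers":1,"translation":[0.006,0.0065,0.0],"twist":[0,0,0]},{"fingers":1,"translation":[0.006,0.0065,0.0],"twist":[0,0,0]}]'
```

```text
t: 8.5
tcp_pos: [475.8, -207.4, 36.9]
ee_rot: [0.615, 3.077, -0.002]
ft_force: [-1.1, -0.2, 6.4]
grip_width: 0.602
gripper_force: 43.7
t: 9.17
tcp_pos: [476.0, -204.4, 36.8]
ee_rot: [0.615, 3.08, 0.0]
ft_force: [-5.7, 2.6, 14.8]
grip_width: 0.606
gripper_force: 44.8
```

```bash
python3 -m crank '[{"fingers":0.3,"translation":[0,0,0],"twist":[0,0,0]},{"fingers":0.2,"translation":[0,0,0],"twist":[0,0,0]},{"fingers":0,"translation":[0,0,0],"twist":[0,0,0]},{"fingers":0,"translation":[0,0,0],"twist":[0,0,0]},{"fingers":0,"translation":[0,0,0],"twist":[0,0,0]},{"fingers":0,"translation":[0,0,0.08],"twist":[0,0,0]},{"fingers":0,"translation":[0,0,0.18],"twist":[0,0,0]},{"fingers":0,"translation":[0.1,0.03,0.27],"twist":[0,0,0.23]},{"fingers":0,"translation":[0.2,0.13,0.27],"twist":[0,0,0.46]},{"fingers":0,"translation":[0.3,0.23,0.27],"twist":[0,0,0.7]},{"fingers":0,"translation":[0.4,0.33,0.27],"twist":[0,0,0.93]},{"fingers":0,"translation":[0.5,0.43,0.27],"twist":[0,0,1]},{"fingers":0,"translation":[0.6,0.52,0.27],"twist":[0,0,1]},{"fingers":0,"translation":[0.68,0.59,0.27],"twist":[0,0,1]},{"fingers":0,"translation":[0.68,0.59,0.27],"twist":[0,0,1]}]' && python3 -m crank '[{"fingers":0,"translation":[0,0,0],"twist":[0,0,0.2]},{"fingers":0,"translation":[0,0,0],"twist":[0,0,0.4]},{"fingers":0,"translation":[0,0,0],"twist":[0,0,0.6]},{"fingers":0,"translation":[0,0,0],"twist":[0,0,0.88]},{"fingers":0,"translation":[0,0,0],"twist":[0,0,0.88]},{"fingers":0,"translation":[0,0,0],"twist":[0,0,0.88]}]'
python3 - <<'E'
from h import *
pose();p,d=look("top");np.savez("pics/t4.npz",p=p,d=d)
m,q=blob(p,d,"top",(344,258),36,62,None);P=ray("top",q,62);print(len(q),rect(P))
p,d=look("scene","s4");q=p[160:280,160:320]
cv2.imwrite("pics/s4c.png",cv2.resize(q[:,:,::-1],None,fx=5,fy=5,interpolation=cv2.INTER_CUBIC))
E
```

```text
t: 10.42
tcp_pos: [683.9, -22.0, 114.0]
ee_rot: [-0.213, 3.132, 0.003]
ft_force: [-0.8, 0.1, -0.3]
grip_width: 1.0
gripper_force: 0.0
t: 10.92
tcp_pos: [679.6, -28.0, 115.3]
ee_rot: [0.91, -3.006, -0.0]
ft_force: [-0.4, 0.3, -0.3]
grip_width: 0.996
gripper_force: 0.0
t 10.92 tcp [679.6 -28.  115.3] yaw_y 123.7 tilt [-0.05 -0.  ] F [-0.4  0.3 -0.3] w 84.7 gf 0.0
831 (array([ 481.8, -209.2]), array([157.9,  52.1]), -22.6)
```

View pics/s4c.png

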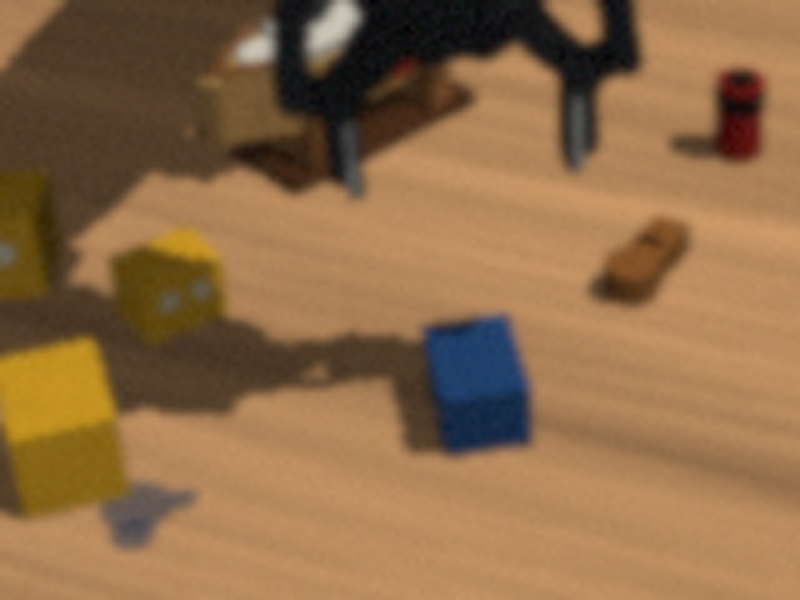

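The hull now reads (473.5,-205.7) against the cradle's (474,-206). The blue block at (475,385) in the crop lies under the open fingers, so I'll grip it.

```bash
python3 -m crank '[{"fingers":0,"translation":[0.003,0.002,-0.1],"twist":[0,0,0]},{"fingers":0,"translation":[0.003,0.002,-0.2],"twist":[0,0,0]},{"fingers":0,"translation":[0.003,0.002,-0.3],"twist":[0,0,0]},{"fingers":0,"translation":[0.003,0.002,-0.355],"twist":[0,0,0]},{"fingers":0,"translation":[0.003,0.002,-0.355],"twist":[0,0,0]},{"fingers":0,"translation":[0.003,0.002,-0.355],"twist":[0,0,0]},{"fingers":1,"translation":[0.003,0.002,-0.355],"twist":[0,0,0]},{"fingers":1,"translation":[0.003,0.002,-0.355],"twist":[0,0,0]},{"fingers":1,"translation":[0.003,0.002,-0.355],"twist":[0,0,0]},{"fingers":1,"translation":[0.003,0.002,-0.355],"twist":[0,0,0]},{"fingers":1,"translation":[0.003,0.002,-0.355],"twist":[0,0,0]},{"fingers":1,"translation":[0.003,0.002,-0.355],"twist":[0,0,0]},{"fingers":1,"translation":[0.003,0.002,-0.355],"twist":[0,0,0]},{"fingers":1,"translation":[0.003,0.002,-0.355],"twist":[0,0,0]}]' 30
python3 -c "from h import *;pose()"
```

```text
t: 12.18
tcp_pos: [682.2, -27.2, 11.2]
ee_rot: [-0.912, 3.003, -0.002]
ft_force: [0.5, 0.9, 5.6]
grip_width: 0.466
gripper_force: 31.8
t 12.18 tcp [682.2 -27.2  11.2] yaw_y 123.8 tilt [ 0.19 -0.01] F [0.5 0.9 5.6] w 39.6 gf 31.8
```

```bash
python3 -m crank '[{"fingers":1,"translation":[0,0,0.08],"twist":[0,0,0]},{"fingers":1,"translation":[0,0,0.18],"twist":[0,0,-0.1]},{"fingers":1,"translation":[0,0,0.28],"twist":[0,0,-0.2]},{"fingers":1,"translation":[0,0,0.38],"twist":[0,0,-0.3]},{"fingers":1,"translation":[-0.06,-0.05,0.43],"twist":[0,0,-0.45]},{"fingers":1,"translation":[-0.14,-0.12,0.43],"twist":[0,0,-0.6]},{"fingers":1,"translation":[-0.22,-0.19,0.43],"twist":[0,0,-0.75]},{"fingers":1,"translation":[-0.3,-0.26,0.43],"twist":[0,0,-0.9]},{"fingers":1,"translation":[-0.38,-0.33,0.43],"twist":[0,0,-1]},{"fingers":1,"translation":[-0.38,-0.33,0.43],"twist":[0,0,-1]}]' && python3 -m crank '[{"fingers":1,"translation":[-0.06,-0.05,0],"twist":[0,0,-0.17]},{"fingers":1,"translation":[-0.12,-0.1,0],"twist":[0,0,-0.34]},{"fingers":1,"translation":[-0.18,-0.15,0],"twist":[0,0,-0.51]},{"fingers":1,"translation":[-0.24,-0.2,0],"twist":[0,0,-0.68]},{"fingers":1,"translation":[-0.3,-0.255,0],"twist":[0,0,-0.83]},{"fingers":1,"translation":[-0.307,-0.261,0],"twist":[0,0,-0.88]},{"fingers":1,"translation":[-0.307,-0.261,0],"twist":[0,0,-0.88]},{"fingers":1,"translation":[-0.307,-0.261,0],"twist":[0,0,-0.88]}]'
python3 - <<'E'
from h import *
pose();p,d=look("top","t5");np.savez("pics/t5.npz",p=p,d=d);q=p[190:330,270:450]
cv2.imwrite("pics/t5c.png",cv2.resize(q[:,:,::-1],None,fx=4,fy=4,interpolation=cv2.INTER_CUBIC))
E
```

```text
t: 13.02
tcp_pos: [561.7, -129.2, 138.0]
ee_rot: [0.094, -3.135, 0.001]
ft_force: [-0.5, 0.1, -0.7]
grip_width: 0.459
gripper_force: 31.1
t: 13.68
tcp_pos: [475.3, -204.3, 138.5]
ee_rot: [0.614, 3.08, 0.001]
ft_force: [0.4, 0.5, -0.5]
grip_width: 0.46
gripper_force: 31.0
t 13.68 tcp [ 475.3 -204.3  138.5] yaw_y 67.5 tilt [0.05 0.01] F [ 0.4  0.5 -0.5] w 39.1 gf 31.0
```

View pics/t5c.png

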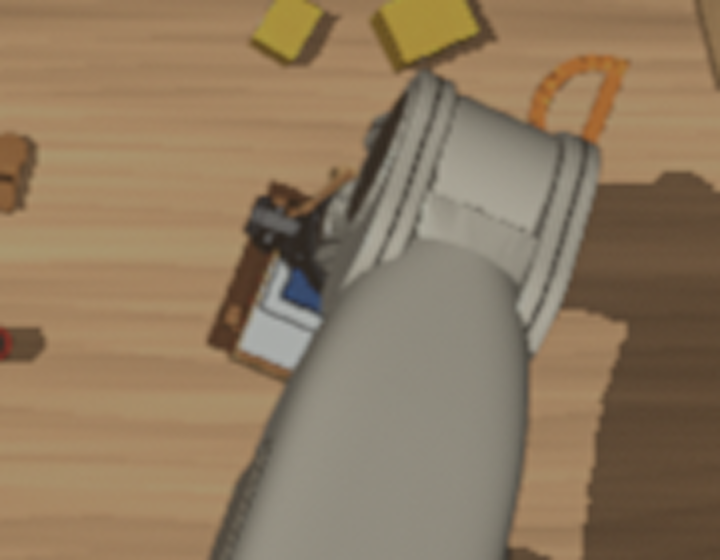

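The blue block is held over the deck, its stern corner at (283,298) inside the outline corner at (262,310). I'll lower it.

```bash
python3 -m crank '[{"fingers":1,"translation":[0.002,0,-0.06],"twist":[0,0,0]},{"fingers":1,"translation":[0.002,0,-0.12],"twist":[0,0,0]},{"fingers":1,"translation":[0.002,0,-0.17],"twist":[0,0,0]},{"fingers":1,"translation":[0.002,0,-0.2],"twist":[0,0,0]},{"fingers":1,"translation":[0.002,0,-0.21],"twist":[0,0,0]},{"fingers":1,"translation":[0.002,0,-0.213],"twist":[0,0,0]},{"fingers":1,"translation":[0.002,0,-0.213],"twist":[0,0,0]},{"fingers":1,"translation":[0.002,0,-0.213],"twist":[0,0,0]}]'
```

```text
t: 14.4
tcp_pos: [476.3, -204.5, 75.3]
ee_rot: [0.614, 3.079, -0.0]
ft_force: [-0.4, -0.9, -0.0]
grip_width: 0.461
gripper_force: 31.1
```

```bash
python3 -m crank '[{"fingers":1,"translation":[0,0,-0.004],"twist":[0,0,0]},{"fingers":1,"translation":[0,0,-0.006],"twist":[0,0,0]},{"fingers":1,"translation":[0,0,-0.006],"twist":[0,0,0]},{"fingers":1,"translation":[0,0,-0.006],"twist":[0,0,0]}]'
```

```text
t: 14.73
tcp_pos: [475.9, -204.6, 73.2]
ee_rot: [0.615, 3.079, -0.0]
ft_force: [0.4, -0.0, 1.1]
grip_width: 0.461
gripper_force: 31.3
```

```bash
python3 -m crank '[{"fingers":0.45,"translation":[0,0,0],"twist":[0,0,0]},{"fingers":0.35,"translation":[0,0,0],"twist":[0,0,0]},{"fingers":0.2,"translation":[0,0,0],"twist":[0,0,0]},{"fingers":0,"translation":[0,0,0],"twist":[0,0,0]},{"fingers":0,"translation":[0,0,0],"twist":[0,0,0]},{"fingers":0,"translation":[0,0,0],"twist":[0,0,0]},{"fingers":0,"translation":[0,0,0.08],"twist":[0,0,0]},{"fingers":0,"translation":[0,0,0.18],"twist":[0,0,0]},{"fingers":0,"translation":[0,0,0.25],"twist":[0,0,0]},{"fingers":0,"translation":[0.12,0.005,0.25],"twist":[0,0,-0.1]},{"fingers":0,"translation":[0.24,0.01,0.25],"twist":[0,0,-0.2]},{"fingers":0,"translation":[0.36,0.015,0.25],"twist":[0,0,-0.27]},{"fingers":0,"translation":[0.48,0.02,0.25],"twist":[0,0,-0.27]},{"fingers":0,"translation":[0.57,0.021,0.2],"twist":[0,0,-0.27]},{"fingers":0,"translation":[0.624,0.021,0.15],"twist":[0,0,-0.27]},{"fingers":0,"translation":[0.624,0.021,0.12],"twist":[0,0,-0.27]},{"fingers":0,"translation":[0.624,0.021,0.12],"twist":[0,0,-0.27]},{"fingers":0,"translation":[0.624,0.021,0.12],"twist":[0,0,-0.27]}]'
python3 - <<'E'
from h import *
pose();p,d=look("top","t6");np.savez("pics/t6.npz",p=p,d=d)
m,q=blob(p,d,"top",(344,258),36,96,lambda h:(abs(h[...,0]-112)<14)&(h[...,1]>80));print(len(q),rect(ray("top",q,96)))
p,d=look("scene","s6");q=p[130:280,150:320]
cv2.imwrite("pics/s6c.png",cv2.resize(q[:,:,::-1],None,fx=4,fy=4,interpolation=cv2.INTER_CUBIC))
E
```

```text
t: 16.23
tcp_pos: [660.9, -197.9, 107.4]
ee_rot: [-0.831, -3.026, 0.0]
ft_force: [-0.4, 1.1, 0.3]
grip_width: 1.0
gripper_force: 0.0
t 16.23 tcp [ 660.9 -197.9  107.4] yaw_y 59.3 tilt [-0.2   0.05] F [-0.4  1.1  0.3] w 85.0 gf 0.0Traceback (most recent call last):
  File "<stdin>", line 3, in <module>
  File "h.py", line 29, in blob
    m=l==1+np.argmax(s[1:,4])
           ~~~~~~~~~^^^^^^^^^
    return _wrapfunc(a, 'argmax', axis=axis, out=out, **kwds)
    return bound(*args, **kwds)
ValueError: attempt to get argmax of an empty sequence
```

```bash
python3 - <<'E'
from h import *
pose();p,d=look("scene","s6");q=p[110:260,130:330]
cv2.imwrite("pics/s6c.png",cv2.resize(q[:,:,::-1],None,fx=4,fy=4,interpolation=cv2.INTER_CUBIC))
E
```

```text
t 16.28 tcp [ 661.5 -198.2  108.8] yaw_y 59.3 tilt [-0.07  0.01] F [ 0.2 -0.5 -1.1] w 84.8 gf 0.0
```

View pics/s6c.png

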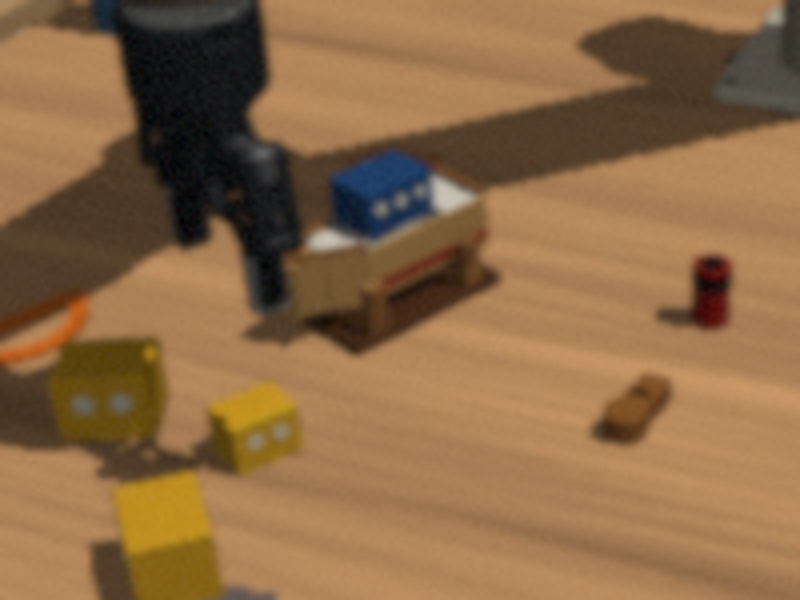

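The deckhouse stands upright and lengthwise on the deck at (382,195), and the gripper is above the small wheelhouse at (255,425). Gripping it next.

```bash
python3 -m crank '[{"fingers":0,"translation":[0.005,0,-0.1],"twist":[0,0,0]},{"fingers":0,"translation":[0.005,0,-0.2],"twist":[0,0,0]},{"fingers":0,"translation":[0.005,0,-0.28],"twist":[0,0,0]},{"fingers":0,"translation":[0.005,0,-0.33],"twist":[0,0,0]},{"fingers":0,"translation":[0.005,0,-0.33],"twist":[0,0,0]},{"fingers":0,"translation":[0.005,0,-0.33],"twist":[0,0,0]},{"fingers":1,"translation":[0.005,0,-0.33],"twist":[0,0,0]},{"fingers":1,"translation":[0.005,0,-0.33],"twist":[0,0,0]},{"fingers":1,"translation":[0.005,0,-0.33],"twist":[0,0,0]},{"fingers":1,"translation":[0.005,0,-0.33],"twist":[0,0,0]},{"fingers":1,"translation":[0.005,0,-0.33],"twist":[0,0,0]},{"fingers":1,"translation":[0.005,0,-0.33],"twist":[0,0,0]},{"fingers":1,"translation":[0.005,0,-0.33],"twist":[0,0,0]},{"fingers":1,"translation":[0.005,0,-0.33],"twist":[0,0,0]},{"fingers":1,"translation":[0.005,0,-0.33],"twist":[0,0,0]}]' 25
python3 -c "from h import *;pose()"
```

```text
t: 17.58
tcp_pos: [665.0, -198.3, 11.1]
ee_rot: [0.831, 3.027, -0.0]
ft_force: [-0.2, 0.3, 4.7]
grip_width: 0.392
gripper_force: 26.0
t 17.58 tcp [ 665.  -198.3   11.1] yaw_y 59.3 tilt [ 0.13 -0.04] F [-0.2  0.3  4.7] w 33.3 gf 26.0
```

```bash
python3 -m crank '[{"fingers":1,"translation":[0,0,0.08],"twist":[0,0,0]},{"fingers":1,"translation":[0,0,0.18],"twist":[0,0,0]},{"fingers":1,"translation":[0,0,0.28],"twist":[0,0,0]},{"fingers":1,"translation":[0,0,0.38],"twist":[0,0,0.1]},{"fingers":1,"translation":[-0.05,0.06,0.46],"twist":[0,0,0.2]},{"fingers":1,"translation":[-0.12,0.14,0.47],"twist":[0,0,0.27]},{"fingers":1,"translation":[-0.19,0.22,0.47],"twist":[0,0,0.27]},{"fingers":1,"translation":[-0.26,0.3,0.47],"twist":[0,0,0.27]},{"fingers":1,"translation":[-0.33,0.38,0.47],"twist":[0,0,0.27]},{"fingers":1,"translation":[-0.35,0.46,0.47],"twist":[0,0,0.27]},{"fingers":1,"translation":[-0.35,0.46,0.47],"twist":[0,0,0.27]},{"fingers":1,"translation":[-0.35,0.46,0.47],"twist":[0,0,0.27]}]'
python3 - <<'E'
from h import *
pose();p,d=look("top","t7");np.savez("pics/t7.npz",p=p,d=d);q=p[190:310,260:420]
cv2.imwrite("pics/t7c.png",cv2.resize(q[:,:,::-1],None,fx=4,fy=4,interpolation=cv2.INTER_CUBIC))
C=cloud("top",d);print(cv2.cvtColor(p,cv2.COLOR_RGB2HSV)[255,347])
for h in(62,96):
  try:
    m,q=blob(p,d,"top",(346,257),38,h,None);print(len(q),rect(ray("top",q,h)))
  except Exception as e: print(h,e)
E
```

```text
t: 18.58
tcp_pos: [558.6, -58.9, 150.8]
ee_rot: [-0.612, -3.081, 0.0]
ft_force: [-0.7, 0.7, 0.2]
grip_width: 0.395
gripper_force: 25.3
t 18.58 tcp [558.6 -58.9 150.8] yaw_y 67.5 tilt [-0.01 -0.01] F [-0.7  0.7  0.2] w 33.6 gf 25.3
[109 132 110]
443 (array([ 481.9, -209.2]), array([157.8,  52.1]), -22.6)
288 (array([ 472.8, -205.4]), array([56.4, 40.1]), -22.6)
```

View pics/t7c.png

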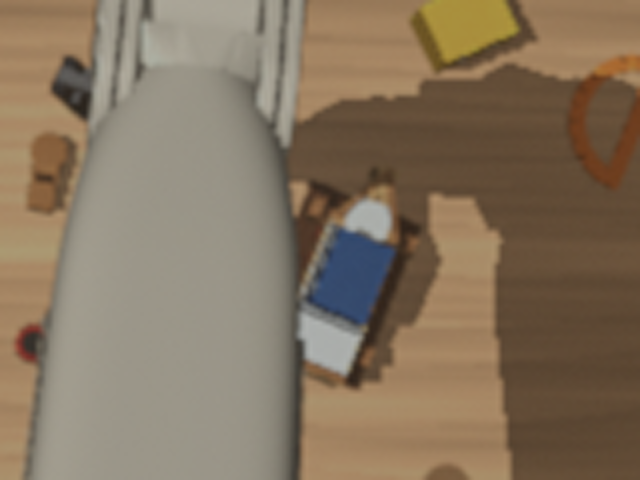

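The deckhouse sits squarely on the outline (crop centre (350,277)), within 1 mm. I'll carry the wheelhouse over it.

```bash
python3 -m crank '[{"fingers":1,"translation":[-0.04,-0.08,0],"twist":[0,0,0]},{"fingers":1,"translation":[-0.09,-0.16,0],"twist":[0,0,0]},{"fingers":1,"translation":[-0.14,-0.24,0],"twist":[0,0,0]},{"fingers":1,"translation":[-0.18,-0.32,0],"twist":[0,0,0]},{"fingers":1,"translation":[-0.23,-0.4,0],"twist":[0,0,0]},{"fingers":1,"translation":[-0.26,-0.46,0],"twist":[0,0,0]},{"fingers":1,"translation":[-0.274,-0.486,0],"twist":[0,0,0]},{"fingers":1,"translation":[-0.274,-0.486,0],"twist":[0,0,0]},{"fingers":1,"translation":[-0.274,-0.486,0],"twist":[0,0,0]},{"fingers":1,"translation":[-0.274,-0.486,-0.05],"twist":[0,0,0]},{"fingers":1,"translation":[-0.274,-0.486,-0.1],"twist":[0,0,0]},{"fingers":1,"translation":[-0.274,-0.486,-0.13],"twist":[0,0,0]},{"fingers":1,"translation":[-0.274,-0.486,-0.137],"twist":[0,0,0]},{"fingers":1,"translation":[-0.274,-0.486,-0.137],"twist":[0,0,0]},{"fingers":1,"translation":[-0.274,-0.486,-0.137],"twist":[0,0,0]},{"fingers":1,"translation":[-0.274,-0.486,-0.137],"twist":[0,0,0]}]'
```

```text
t: 19.97
tcp_pos: [477.7, -205.8, 110.3]
ee_rot: [0.614, 3.079, -0.0]
ft_force: [0.1, 0.1, -0.6]
grip_width: 0.394
gripper_force: 25.3
```

```bash
python3 -m crank '[{"fingers":1,"translation":[-0.004,0.003,-0.004],"twist":[0,0,0]},{"fingers":1,"translation":[-0.004,0.003,-0.008],"twist":[0,0,0]},{"fingers":1,"translation":[-0.004,0.003,-0.01],"twist":[0,0,0]},{"fingers":1,"translation":[-0.004,0.003,-0.01],"twist":[0,0,0]},{"fingers":1,"translation":[-0.004,0.003,-0.01],"twist":[0,0,0]}]';python3 -c "from h import *;pose()"
```

```text
t: 20.38
tcp_pos: [475.8, -205.0, 107.0]
ee_rot: [0.615, 3.08, 0.0]
ft_force: [-1.0, 1.3, 3.9]
grip_width: 0.394
gripper_force: 25.7
t 20.38 tcp [ 475.8 -205.   107. ] yaw_y 67.4 tilt [ 0.04 -0.  ] F [-1.   1.3  3.9] w 33.5 gf 25.7
```

```bash
python3 -m crank '[{"fingers":0.5,"translation":[0,0,0],"twist":[0,0,0]},{"fingers":0.4,"translation":[0,0,0],"twist":[0,0,0]},{"fingers":0.2,"translation":[0,0,0],"twist":[0,0,0]},{"fingers":0,"translation":[0,0,0],"twist":[0,0,0]},{"fingers":0,"translation":[0,0,0],"twist":[0,0,0]},{"fingers":0,"translation":[0,0,0],"twist":[0,0,0]},{"fingers":0,"translation":[0,0,0.08],"twist":[0,0,0]},{"fingers":0,"translation":[0,0,0.18],"twist":[0,0,0]},{"fingers":0,"translation":[0,0,0.25],"twist":[0,0,0]},{"fingers":0,"translation":[-0.03,0.12,0.25],"twist":[0,0,0]},{"fingers":0,"translation":[-0.06,0.24,0.25],"twist":[0,0,0]},{"fingers":0,"translation":[-0.08,0.36,0.25],"twist":[0,0,0]},{"fingers":0,"translation":[-0.11,0.48,0.25],"twist":[0,0,0]},{"fingers":0,"translation":[-0.14,0.6,0.2],"twist":[0,0,0]},{"fingers":0,"translation":[-0.158,0.7,0.12],"twist":[0,0,0]},{"fingers":0,"translation":[-0.158,0.724,0.03],"twist":[0,0,0]},{"fingers":0,"translation":[-0.158,0.724,0.03],"twist":[0,0,0]},{"fingers":0,"translation":[-0.158,0.724,0.03],"twist":[0,0,0]},{"fingers":0,"translation":[-0.158,0.724,0.03],"twist":[0,0,0]}]'
python3 - <<'E'
from h import *
pose();p,d=look("top","t8");np.savez("pics/t8.npz",p=p,d=d);q=p[190:310,240:400]
cv2.imwrite("pics/t8c.png",cv2.resize(q[:,:,::-1],None,fx=4,fy=4,interpolation=cv2.INTER_CUBIC))
for h in(62,96,130):
  try:
    m,q=blob(p,d,"top",(346,257),38,h,None);print(len(q),rect(ray("top",q,h)))
  except Exception as e: print(h,e)
p,d=look("scene","s8");q=p[110:260,180:380]
cv2.imwrite("pics/s8c.png",cv2.resize(q[:,:,::-1],None,fx=4,fy=4,interpolation=cv2.INTER_CUBIC))
# funnel via scene: red blob
hsv=cv2.cvtColor(p,cv2.COLOR_RGB2HSV).astype(int)
v,u=np.indices(d.shape);m=((hsv[...,0]<6)|(hsv[...,0]>174))&(hsv[...,1]>180)&(abs(u-308)<14)&(abs(v-183)<16)
print(m.sum(),u[m].min(),u[m].max(),v[m].min(),v[m].max(),ray("scene",[[(u[m].min()+u[m].max())/2,(v[m].min()+v[m].max())/2]],22.5))
E
```

```text
t: 21.97
tcp_pos: [429.2, 11.7, 116.5]
ee_rot: [0.616, 3.079, -0.0]
ft_force: [0.2, -0.1, 0.5]
grip_width: 0.999
gripper_force: 0.0
t 21.97 tcp [429.2  11.7 116.5] yaw_y 67.4 tilt [ 0.07 -0.02] F [ 0.2 -0.1  0.5] w 84.9 gf 0.0
506 (array([ 481.7, -209.5]), array([157.9,  52.1]), -22.9)
72 (array([ 473.1, -204.4]), array([56. , 39.3]), -19.0)
202 (array([ 472.7, -205.7]), array([44.1, 34.4]), -22.6)
81 304 311 176 190 [[429.44881111  13.91366102  22.5       ]]
```

View pics/s8c.png

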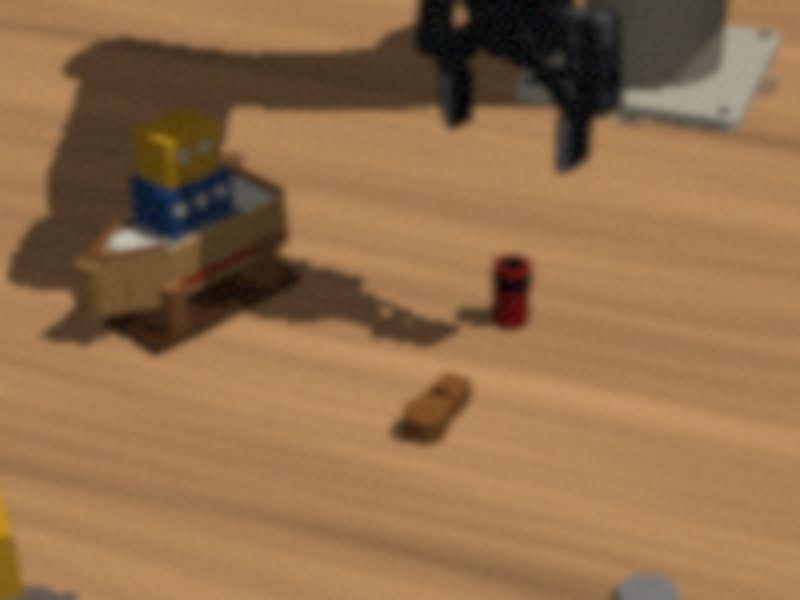

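The stack is straight, with the wheelhouse at (178,148) centred on the deckhouse. The open gripper is above the funnel at (511,290). Gripping.

```bash
python3 -m crank '[{"fingers":0,"translation":[-0.001,0.002,-0.1],"twist":[0,0,0]},{"fingers":0,"translation":[-0.001,0.002,-0.2],"twist":[0,0,0]},{"fingers":0,"translation":[-0.001,0.002,-0.29],"twist":[0,0,0]},{"fingers":0,"translation":[-0.001,0.002,-0.345],"twist":[0,0,0]},{"fingers":0,"translation":[-0.001,0.002,-0.345],"twist":[0,0,0]},{"fingers":0,"translation":[-0.001,0.002,-0.345],"twist":[0,0,0]},{"fingers":1,"translation":[-0.001,0.002,-0.345],"twist":[0,0,0]},{"fingers":1,"translation":[-0.001,0.002,-0.345],"twist":[0,0,0]},{"fingers":1,"translation":[-0.001,0.002,-0.345],"twist":[0,0,0]},{"fingers":1,"translation":[-0.001,0.002,-0.345],"twist":[0,0,0]},{"fingers":1,"translation":[-0.001,0.002,-0.345],"twist":[0,0,0]},{"fingers":1,"translation":[-0.001,0.002,-0.345],"twist":[0,0,0]},{"fingers":1,"translation":[-0.001,0.002,-0.345],"twist":[0,0,0]},{"fingers":1,"translation":[-0.001,0.002,-0.345],"twist":[0,0,0]},{"fingers":1,"translation":[-0.001,0.002,-0.345],"twist":[0,0,0]},{"fingers":1,"translation":[-0.001,0.002,-0.345],"twist":[0,0,0]}]' 25
python3 -c "from h import *;pose()"
```

```text
t: 23.4
tcp_pos: [428.6, 12.8, 12.8]
ee_rot: [0.615, 3.079, 0.0]
ft_force: [-1.5, -0.3, 7.2]
grip_width: 0.299
gripper_force: 24.5
t 23.4 tcp [428.6  12.8  12.8] yaw_y 67.4 tilt [ 0.08 -0.01] F [-1.5 -0.3  7.2] w 25.4 gf 24.5
```

```bash
python3 -m crank '[{"fingers":1,"translation":[0,0,0.08],"twist":[0,0,0]},{"fingers":1,"translation":[0,0,0.18],"twist":[0,0,0]},{"fingers":1,"translation":[0,0,0.28],"twist":[0,0,0]},{"fingers":1,"translation":[0,0,0.38],"twist":[0,0,0]},{"fingers":1,"translation":[0,0,0.48],"twist":[0,0,0]},{"fingers":1,"translation":[0.01,-0.03,0.57],"twist":[0,0,0]},{"fingers":1,"translation":[0.03,-0.12,0.61],"twist":[0,0,0]},{"fingers":1,"translation":[0.05,-0.22,0.61],"twist":[0,0,0]},{"fingers":1,"translation":[0.07,-0.32,0.61],"twist":[0,0,0]},{"fingers":1,"translation":[0.09,-0.42,0.61],"twist":[0,0,0]},{"fingers":1,"translation":[0.11,-0.52,0.61],"twist":[0,0,0]},{"fingers":1,"translation":[0.13,-0.62,0.61],"twist":[0,0,0]},{"fingers":1,"translation":[0.15,-0.69,0.61],"twist":[0,0,0]},{"fingers":1,"translation":[0.156,-0.725,0.6],"twist":[0,0,0]},{"fingers":1,"translation":[0.156,-0.725,0.6],"twist":[0,0,0]},{"fingers":1,"translation":[0.156,-0.725,0.55],"twist":[0,0,0]},{"fingers":1,"translation":[0.156,-0.725,0.5],"twist":[0,0,0]},{"fingers":1,"translation":[0.156,-0.725,0.46],"twist":[0,0,0]},{"fingers":1,"translation":[0.156,-0.725,0.45],"twist":[0,0,0]},{"fingers":1,"translation":[0.156,-0.725,0.45],"twist":[0,0,0]}]' && python3 -m crank '[{"fingers":1,"translation":[0,0,0],"twist":[0,0,0]},{"fingers":1,"translation":[0,0,0],"twist":[0,0,0]},{"fingers":1,"translation":[0,0,0],"twist":[0,0,0]}]'
```

```text
t: 25.07
tcp_pos: [473.6, -202.9, 145.9]
ee_rot: [-0.612, -3.078, -0.002]
ft_force: [-0.4, 0.4, 0.6]
grip_width: 0.296
gripper_force: 24.8
t: 25.32
tcp_pos: [475.4, -204.6, 148.0]
ee_rot: [0.614, 3.079, -0.0]
ft_force: [-0.3, -0.2, -0.1]
grip_width: 0.296
gripper_force: 24.8
```

```bash
python3 -m crank '[{"fingers":1,"translation":[0,0,-0.006],"twist":[0,0,0]},{"fingers":1,"translation":[0,0,-0.012],"twist":[0,0,0]},{"fingers":1,"translation":[0,0,-0.016],"twist":[0,0,0]},{"fingers":1,"translation":[0,0,-0.016],"twist":[0,0,0]},{"fingers":1,"translation":[0,0,-0.016],"twist":[0,0,0]}]'
```

```text
t: 25.73
tcp_pos: [475.0, -204.8, 142.8]
ee_rot: [0.615, 3.08, -0.0]
ft_force: [-0.5, 1.7, 3.7]
grip_width: 0.3
gripper_force: 25.1
```

Contact. Release slowly, rise straight up and clear the view.

```bash
python3 -m crank '[{"fingers":0.62,"translation":[0,0,0],"twist":[0,0,0]},{"fingers":0.5,"translation":[0,0,0],"twist":[0,0,0]},{"fingers":0.3,"translation":[0,0,0],"twist":[0,0,0]},{"fingers":0,"translation":[0,0,0],"twist":[0,0,0]},{"fingers":0,"translation":[0,0,0],"twist":[0,0,0]},{"fingers":0,"translation":[0,0,0],"twist":[0,0,0]},{"fingers":0,"translation":[0,0,0],"twist":[0,0,0]},{"fingers":0,"translation":[0,0,0.06],"twist":[0,0,0]},{"fingers":0,"translation":[0,0,0.14],"twist":[0,0,0]},{"fingers":0,"translation":[0,0,0.24],"twist":[0,0,0]},{"fingers":0,"translation":[0,0,0.3],"twist":[0,0,0]},{"fingers":0,"translation":[0,0.12,0.33],"twist":[0,0,0]},{"fingers":0,"translation":[0,0.24,0.33],"twist":[0,0,0]},{"fingers":0,"translation":[0,0.36,0.33],"twist":[0,0,0]},{"fingers":0,"translation":[0,0.48,0.33],"twist":[0,0,0]},{"fingers":0,"translation":[0,0.6,0.33],"twist":[0,0,0]},{"fingers":0,"translation":[0,0.7,0.33],"twist":[0,0,0]},{"fingers":0,"translation":[0,0.7,0.33],"twist":[0,0,0]},{"fingers":0,"translation":[0,0.7,0.33],"twist":[0,0,0]}]'
python3 - <<'E'
from h import *
pose();p,d=look("top");a=p[180:320,270:430]
for h in(62,130,175):
  try:
    m,q=blob(p,d,"top",(348,255),40,h,None);P=ray("top",q,h);print(len(q),rect(P),P.mean(0).round(1))
  except Exception as e: print(h,e)
s,_=look("scene","s9");b=s[100:240,170:330]
cv2.imwrite("pics/f9.png",cv2.resize(np.hstack([a,b])[:,:,::-1],(800,350),interpolation=cv2.INTER_CUBIC))
E
```

```text
t: 27.32
tcp_pos: [474.7, 6.7, 241.3]
ee_rot: [0.61, 3.082, -0.0]
ft_force: [0.1, 0.2, -1.0]
grip_width: 0.998
gripper_force: 0.0
t 27.32 tcp [474.7   6.7 241.3] yaw_y 67.6 tilt [ 0.01 -0.02] F [ 0.1  0.2 -1. ] w 84.9 gf 0.0
508 (array([ 481.8, -209.2]), array([157.9,  52.1]), -22.6) [ 468.8 -201.4   62. ]
109 (array([ 472.8, -205.7]), array([44.1, 34.3]), -22.3) [ 469.8 -200.6  130. ]
78 (array([ 472.6, -206.7]), array([23.3, 23.2]), -0.8) [ 472.9 -206.3  175. ]
```

View pics/f9.png

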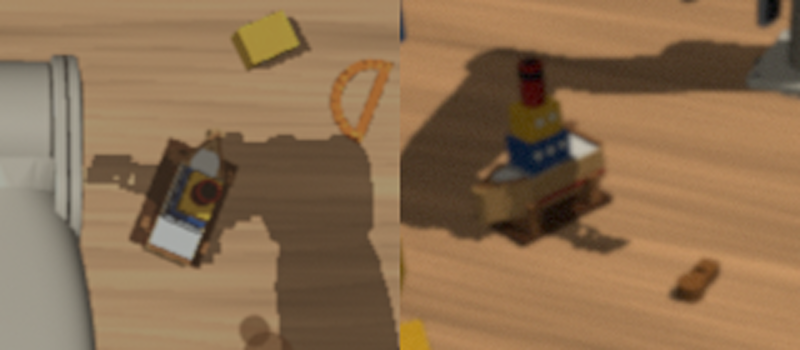

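The boat is fully stacked: the funnel stands upright at (532,82) in the right half, and all centres agree within about 1 mm. Handing in.

```bash
python3 -c "
from workcell import manip
print(manip.sign_off())"
```

```text
the job is handed in; nothing more can be done
None
```

The boat is back together in the cradle and handed in at about 27 s: hull, deckhouse, wheelhouse (smallest) and funnel went on in that order, all centred within about 1 mm by the top camera, and the gripper never touched the whistle, key ring disc or protractor.

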